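# Stack the slide boxes on the strapping stand and hold the stack down for strapping

### The job

Build up the column on the strapping stand: stand the loose deep slide box squarely on the box already there and let it go, then stand the flatter box squarely on top and let it go too. Then be a third hand for the person who will put the strap round it: press straight down with the fingertips on the middle of the top box's lid, with about 11 N, so that the stand's sprung platform sinks to about the middle of its 20 mm travel, and finish while still holding that steady push. Never drive the platform onto its lower stop, and leave the tape roll, the check weight and the dish where they are.

Things in the scene. Friction and masses are not known exactly. Their poses are not given: they have to be found in the camera images.
- base_box_mid (a point): centre of the box that already stands on the platform, loose between four low stops (10 mm high, 1.5 mm play): closed slide box, 56 mm along its x by 90 mm along its y and 48 mm high, dark grey plastic, smooth straight sides, flat top, lid fixed shut; point half-way up, z up; about 0.15 kg
- deep_box_mid (a point): centre of the loose deep box, on the bench; goes on second: closed slide box, 56 mm along its x by 90 mm along its y and 48 mm high, dark grey plastic, smooth straight sides, flat top, lid fixed shut; point half-way up, z up; about 0.15 kg
- flat_box_mid (a point): centre of the loose flatter box, on the bench; goes on top: closed slide box, 56 mm along its x by 90 mm along its y and 32 mm high, dark grey plastic, smooth straight sides, flat top, lid fixed shut; point half-way up, z up; about 0.11 kg
- platform_mid (a point): centre of the top face of the aluminium platform (110 x 150 mm, 8 mm thick) of the strapping stand, 63 mm above the bench when up; its x and y axes are the base box's. The stand's base (130 x 170 mm) is fixed to the bench. The empty gap under the platform shows how far it has sunk; on the stand's x- side a small steel gauge strip has two black lines 10 mm apart: a small pointer on the platform's edge points between them when the platform is 5 to 15 mm down
- platform (a joint): how far the platform has sunk, m: 0 = up against its bolt heads, 0.020 = on its lower stop. Spring: with all three boxes on it starts to sink at a push of about 3 N (1.5 to 4.5 N, as the boxes' weights vary) and then needs 0.8 N more for each mm, so 10 mm takes about 11 N; it does not sink under the boxes' weight alone
- tape_roll: bystander: roll of tape lying flat, 104 mm across and 25 mm high; origin under its centre
- weight: bystander: metal check weight, 25 mm across and 46 mm high; origin under its centre
- dish: bystander: clear dish with lid, 59 mm across and 14 mm high; origin under its centre

How it is judged:
On the way, in this order (a step that is already met when the one before it is completed fails the run):
1. the deep box stands squarely on the base box, let go (z of deep_box_mid in the frame of base_box_mid between 0.044 and 0.052 m and horizontal distance between deep_box_mid and base_box_mid below 0.008 m and angle between the x axis of deep_box_mid and the x axis of base_box_mid, either way round below 0.12 rad and angle between deep_box_mid's own z axis and vertical below 0.06 rad and contact force between each of the arm, the fingers and deep_box below 0.3 N and value of joint platform below 0.003 m), for 0.2 s.
2. the flatter box stands squarely on the deep box, let go (all of step 1 and z of flat_box_mid in the frame of deep_box_mid between 0.036 and 0.044 m and horizontal distance between flat_box_mid and deep_box_mid below 0.008 m and angle between the x axis of flat_box_mid and the x axis of deep_box_mid, either way round below 0.12 rad and angle between flat_box_mid's own z axis and vertical below 0.06 rad and contact force between each of the arm, the fingers and flat_box below 0.3 N), for 0.2 s.
At the end, for the whole second after the job is handed in: the three boxes stand in one column on the platform in the order base, deep, flat, each within 8 mm and 0.12 rad of the one below, and the fingers press from above on the middle (within 22 mm) of the top lid with 5.5 to 17 N, touching nothing else of the stack, the platform resting 5 to 15 mm down (z of base_box_mid in the frame of platform_mid between 0.02 and 0.028 m and horizontal distance between base_box_mid and platform_mid below 0.008 m and angle between the x axis of base_box_mid and the x axis of platform_mid, either way round below 0.12 rad and angle between each of base_box_mid, deep_box_mid, flat_box_mid's own z axis and vertical below 0.06 rad and z of deep_box_mid in the frame of base_box_mid between 0.044 and 0.052 m and horizontal distance between deep_box_mid and base_box_mid below 0.008 m and angle between the x axis of deep_box_mid and the x axis of base_box_mid, either way round below 0.12 rad and z of flat_box_mid in the frame of deep_box_mid between 0.036 and 0.044 m and horizontal distance between flat_box_mid and deep_box_mid below 0.008 m and angle between the x axis of flat_box_mid and the x axis of deep_box_mid, either way round below 0.12 rad and contact force between each of the arm, the fingers and deep_box below 0.3 N and contact force between each of the arm, the fingers and base_box below 0.3 N and contact force between each of the arm, the fingers and platform below 0.3 N and value of joint platform between 0.005 and 0.015 m and contact force between the fingers and flat_box between 5.5 and 17 N and horizontal distance between the grasp point and flat_box_mid below 0.022 m and z of the grasp point in the frame of flat_box_mid above 0.018 m and velocity of joint platform between -0.005 and 0.005 m/s); the arm keeps its last pose, push and grip.
It fails at once if the platform is driven to its lower stop (value of joint platform above 0.0185 m).
It fails at once if the tape roll is disturbed (distance of tape_roll from where it was at the start of the episode above 0.02 m).
It fails at once if the check weight is disturbed (distance of weight from where it was at the start of the episode above 0.02 m).
It fails at once if the dish is disturbed (distance of dish from where it was at the start of the episode above 0.02 m).
It also fails if it takes over 58 s, if anything falls off the work surface, if the arm or the gripper's body presses on something with over 40 N, if the wrist force passes 120 N, or if a joint passes its speed limit or range.

### The arm

A 6-joint arm with a two-finger parallel gripper is mounted at the origin on a cart in front of the work surface, level with it; the furniture and walls round the work are solid. World frame = base frame: x ahead of the robot, y to its left, z up, the work surface at z = 0. Lengths are in m, angles in rad, forces in N, time in s.
With the tool pointing down it reaches from about 0.35 to 0.975 m from the base axis. Payload 4.9 kg.
Tool frame: the origin (TCP) lies at the very end of the fingers, on their centre line; the grasp point (between the pads) lies 19 mm behind it; z points along the fingers, x is the direction in which the jaws open and shut, and the axes are right-handed (so a half turn about z gives the same grasp; the last joint's range is limited). The gripper opens to 85 mm and grips with 20 to 120 N. Pads are 22 mm wide; open, the fingers measure 114 mm over their backs; the gripper's body (76 mm by 85 mm) begins 54 mm behind the grasp point. The pads swing forward as they close: fully open they stand 13 mm farther back than shut.
Start: joints at [1.201, 0.053, 1.613, -0, 1.476, -0.119], TCP at [0.155, 0.605, 0.231] pointing down, gripper open.
Joint ranges: [-3.01, 3.01], [-1.01, 2.22], [0.06, 2.58], [-1.02, 4.17], [0.09, 2.62], [-3.14, 3.14]. Speed limits (rad/s): [2.57, 2.57, 3.14, 3.14, 3.14, 3.14].

### API

Orientations are given as a unit quaternion [w, x, y, z].
In Python, from plant import manip, imaging gives the robot as it stands.
- The arm moves only by the shell command python3 -m pendant 'ROWS'. ROWS is JSON, a list that holds one entry, the list of rows, each a list of 7 numbers: the turn, a rotation vector about the world's x, y, z in units of pi rad (1.0 is pi rad), then the shift along the world's x, y, z in units of 250 mm (1.0 is 250 mm), then the opening, from 0 (shut) to 1 (fully open). In form: [[[ax, ay, az, tx, ty, tz, claw], ...]]. A call has 1 to 20 rows; each row shifts and turns the commanded pose from where the row before left it; what a row does not reach is not made up. A row lasts 1/8 s, in which the tool goes at most 62.5 mm and 10.7 degrees, less where a joint would pass 70% of its speed; a pose out of reach is approached as far as the arm can. A call with a number of a shift or a turn outside -1 to 1 is refused whole. A call with a gripper value outside its range is refused whole. The fingers move at their own pace and stop on an object; the grip force is fixed at half the most. Time passes only in rows, so rows that do not move let the fingers close. It gives the time, the measured TCP pose, the force and the opening at its end, in the units of the state.
- manip.state(): the state, without advancing time (a new reading comes with each control period).
- imaging.grab_frame(name): name is "side" or "top"; returns a dict with "frame" (400x640x3 uint8, blue, green, red), "mtx" (3x3 intrinsics, pixels), "k1" (the pictures are not rectified: a ray, as slopes to the right and down, at radius r is drawn at 1 + k1 r^2 times it, then the intrinsics apply), "world_to_cam" (4x4, takes a point from world to camera coordinates). Camera axes: x right, y down, z forward; pixel columns grow to the right and rows downward; lengths in m; the calibration is good to about 2 mm. A picture is of the moment at which its call begins. There is no depth.
- manip.job_done(): hands the job in, once; it reports no verdict.
The state is a dict: "time": time; "joint_pos": joint angles; "joint_vel": joint speeds; "joint_efforts": joint torques, N m; "tool_pos": TCP position; "tool_rot": TCP orientation; "contact_force": force on the tool from outside, world axes, zero at the start; "ft_torque": the same for the moment, N m; "gripper_width": opening from 0.0 (shut) to 1.0 (fully open).
Only numpy, scipy, OpenCV 4.12 (cv2) and the standard library are available. Lean on these libraries where they do the work, as an engineer would, in place of code of your own. Each camera call takes 0.05 s, during which the arm holds its last target. There are 200 camera calls.

## Working session

There is one attempt and no reset: what is moved stays moved. The work goes in short steps, Python scripts to look and compute and a shell command to move; the robot and the scene stay as the last step left them, time stands still between calls to the robot, and variables do not carry over. Pictures are saved under pics/ and viewed, about 8 in all and at most 12, crops included, and the job is handed in when it is done.

```bash
mkdir -p pics; ls
cat > h.py <<'E'
import numpy as np, cv2
from plant import manip, imaging
def grab(n,save=None):
    f=imaging.grab_frame(n)
    if save: cv2.imwrite('pics/'+save,f['frame'])
    return f
def D(f): return np.array([f['k1'],0,0,0,0],float)
def proj(f,P):
    T=np.array(f['world_to_cam']); P=np.atleast_2d(np.array(P,float))
    r,_=cv2.Rodrigues(T[:3,:3])
    return cv2.projectPoints(P,r,T[:3,3],np.array(f['mtx'],float),D(f))[0][:,0]
def ray(f,px,z):
    "pixels -> world points on height z"
    px=np.array(px,float).reshape(-1,1,2)
    u=cv2.undistortPoints(px,np.array(f['mtx'],float),D(f))[:,0]
    T=np.array(f['world_to_cam']);R=T[:3,:3];c=-R.T@T[:3,3]
    d=np.c_[u,np.ones(len(u))]@R
    return c+d*((z-c[2])/d[:,2])[:,None]
E
python3 - <<'E'
from h import *
for n in('top','side'):
    f=grab(n,n+'0.png');T=np.array(f['world_to_cam']);print(n,f['k1'],f['mtx'],-T[:3,:3].T@T[:3,3],T[:3,:3].round(2).tolist())
print(manip.state())
E
```

```text
pics
top -0.10272931567200966 [[404.21249778   0.         313.3802208 ]
 [  0.         404.21249778 195.76871645]
 [  0.           0.           1.        ]] [ 0.40203235 -0.09968442  0.97125739] [[-0.01, -1.0, -0.04], [-0.98, 0.01, -0.19], [0.19, 0.04, -0.98]]
side -0.015614117710631467 [[406.07814988   0.         321.75943408]
 [  0.         406.07814988 198.87805125]
 [  0.           0.           1.        ]] [0.39187945 0.49111743 0.65380733] [[-0.95, -0.32, 0.01], [-0.23, 0.66, -0.71], [0.22, -0.68, -0.7]]
{'time': 0.1, 'joint_pos': array([ 1.20104376e+00,  5.33155821e-02,  1.61419753e+00,  3.39578284e-05,
        1.47598435e+00, -1.19016417e-01]), 'joint_vel': array([-0.00069905, -0.00104787, -0.00336854,  0.00055043,  0.00113873,
       -0.00107871]), 'joint_efforts': array([ 9.55856194e-05, -3.94907892e+01, -3.71362102e+01, -9.98949395e-05,
        3.99890167e-03,  2.20777849e-06]), 'tool_pos': array([0.154864  , 0.60491555, 0.23014622]), 'tool_rot': array([ 4.76007214e-04,  7.89974419e-01,  6.13139063e-01, -8.25095317e-04]), 'contact_force': array([ 0.03499596,  0.1564735 , -0.59444255]), 'ft_torque': array([ 0.08064061,  0.01258314, -0.05959345]), 'gripper_width': 0.9990553602812242}
```

View pics/top0.png

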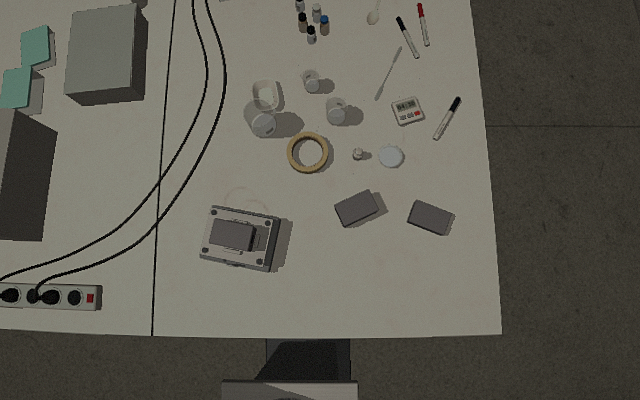

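View pics/side0.png

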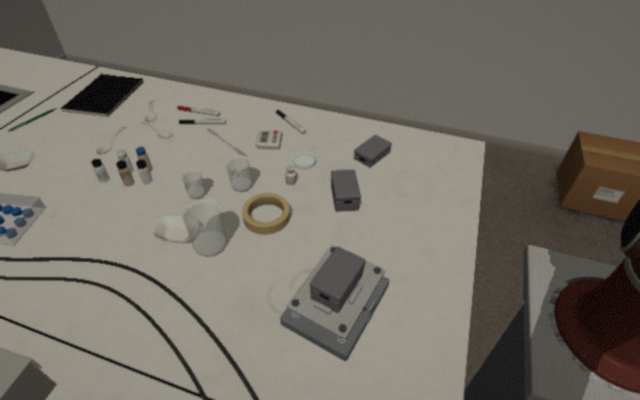

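The top view shows the stand at about (238,238) and loose boxes at (358,208) and (431,218). The tape is at (308,152), the weight at (358,153) and the dish at (391,156). In the side view the loose boxes are at (346,190) and (373,150). I'll zoom in to pick corners.

Run:
```python
from h import *
t=cv2.imread('pics/top0.png');s=cv2.imread('pics/side0.png')
def c(im,x,y,w,h,k=4):
    o=cv2.resize(im[y:y+h,x:x+w],None,fx=k,fy=k,interpolation=cv2.INTER_CUBIC)
    o=np.clip(o*1.6,0,255).astype(np.uint8)
    for i in range(0,w,10): cv2.line(o,(i*k,0),(i*k,4 if (x+i)%50 else 12),(0,0,255),1)
    for i in range(0,h,10): cv2.line(o,(0,i*k),(4 if (y+i)%50 else 12,i*k),(0,0,255),1)
    return o
A=np.hstack([c(t,325,180,100,70),c(t,390,180,100,70)])
B=np.hstack([c(t,195,195,100,80),c(s,315,125,100,80)])
cv2.imwrite('pics/z1.png',np.vstack([A,B])[:600])
```

```text
(no output)
```

View pics/z1.png

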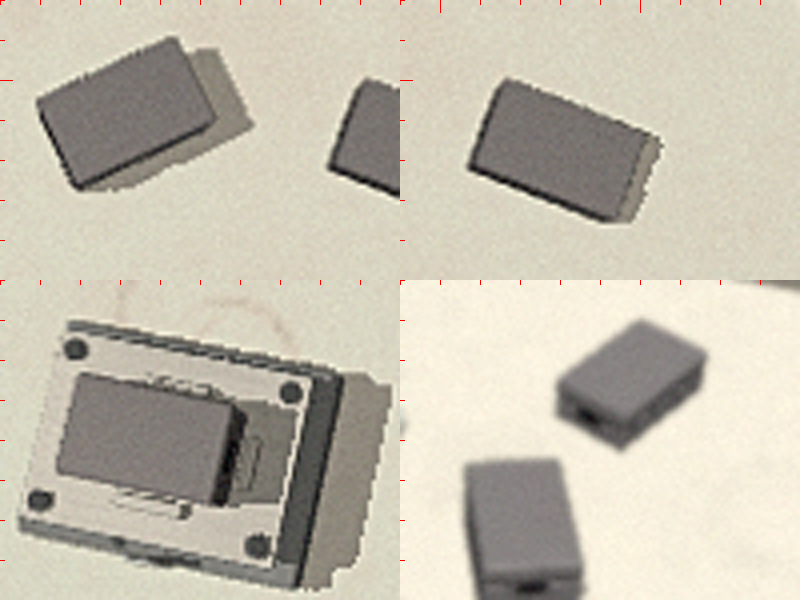

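The zoom separates them. The left box at (334–379, 190–227) has the longer shadow and looks deep, and the right one at (407–454, 200–235) looks flat. The base-box top is at (209–256, 218–251). Next I fit the poses.

```bash
cat >> h.py <<'E'
from scipy.optimize import minimize
def box(p,h,z0,top=False):
    x,y,a=p;c,s=np.cos(a),np.sin(a)
    q=np.array([(i*.028,j*.045) for i,j in((1,1),(-1,1),(-1,-1),(1,-1))])@np.array([[c,s],[-s,c]])+[x,y]
    t=np.c_[q,np.full(4,z0+h)]
    return t if top else np.r_[t,np.c_[q,np.full(4,z0)]]
def edge(f,p,h,z0,top):
    "mean outward brightness step over the outline"
    g=cv2.GaussianBlur(cv2.cvtColor(f['frame'],cv2.COLOR_BGR2GRAY).astype(np.float32),(0,0),.7)
    H=cv2.convexHull(proj(f,box(p,h,z0,top)).astype(np.float32))[:,0]
    tot=0;n=0;c=H.mean(0);d=np.roll(H,-1,0)-H
    for P,v in zip(H,d):
        L=np.hypot(*v)
        if L<4: continue
        m=np.array([v[1],-v[0]])/L; m*=np.sign(m@(P+v/2-c))
        q=(P+v*np.linspace(.1,.9,30)[:,None])
        o=cv2.remap(g,*[(q+1.2*m)[:,k].astype(np.float32)[None] for k in(0,1)],cv2.INTER_LINEAR)
        i=cv2.remap(g,*[(q-1.2*m)[:,k].astype(np.float32)[None] for k in(0,1)],cv2.INTER_LINEAR)
        tot+=L*np.minimum(np.abs(o-i),40).mean();n+=L
    return tot/n
def fit(fs,p0,h,z0,top=False):
    best=None
    for dx in(-.004,0,.004):
        for dy in(-.004,0,.004):
            S=np.array([[0,0,0],[.004,0,0],[0,.004,0],[0,0,.06]])+np.array(p0)+[dx,dy,0]
            r=minimize(lambda p:-sum(edge(f,p,h,z0,top) for f in fs),p0,method='Nelder-Mead',options=dict(initial_simplex=S,xatol=1e-4,fatol=1e-3))
            if best is None or r.fun<best.fun: best=r
    return best.x,-best.fun/len(fs)
def corners(f,px,z):
    w=ray(f,px,z)[:,:2]; L=[np.hypot(*(w[i]-w[(i+1)%4])) for i in range(4)]
    i=int(np.argmax([L[0]+L[2],L[1]+L[3]]));d=w[i+1]-w[i]
    a=np.arctan2(d[1],d[0])-np.pi/2; a=(a+np.pi/2)%np.pi-np.pi/2
    return np.r_[w.mean(0),a],np.round(L,4)
E
python3 - <<'E'
from h import *
t=grab('top');s=grab('side')
dp=[(334.25,205),(368.75,189.5),(378.75,210),(344.5,226.5)]
fl=[(407.5,221.25),(416.75,200),(453.5,213.75),(442.5,234)]
ba=[(215,218.5),(254.5,225.75),(248.5,250.7),(209.25,242.5)]
for n,px,z0 in(('L',dp,0),('R',fl,0),('B',ba,.063)):
    for h in((.048,.032) if n!='B' else (.048,)):
        p,L=corners(t,px,z0+h);print(n,h,p.round(4),L)
        tf=n=='B'
        for nm,fs in(('top',[t]),('side',[s]),('both',[t,s])):
            q,e=fit(fs,p,h,z0,tf);print('  ',nm,q.round(4),round(e,2))
d=manip.state();print(d['time'])
for nm,px,z in(('tape',(308,152),.025),('wt',(358,153),.046),('dish',(391,156),.014)):print(nm,ray(t,[px],z).round(3))
# platform bolts
print('bolts',ray(t,[(214,212),(267.7,223),(259.5,261.5),(205,250)],.068).round(4))
E
```

```text
L 0.048 [ 0.5476 -0.164   0.4129] [0.0882 0.053  0.0878 0.0551]
   top [ 0.5502 -0.1639  0.4364] 35.47
   side [ 0.5506 -0.1603  0.4225] 39.99
   both [ 0.5498 -0.1623  0.4275] 37.2
L 0.032 [ 0.5501 -0.1651  0.4129] [0.0897 0.054  0.0893 0.056 ]
   top [ 0.5511 -0.1652  0.4273] 34.66
   side [ 0.5505 -0.1684  0.4158] 33.66
   both [ 0.551  -0.1654  0.4244] 33.53
R 0.048 [ 0.523  -0.3324 -0.3804] [0.0546 0.09   0.0543 0.0846]
   top [ 0.5237 -0.3383 -0.3928] 37.16
   side [ 0.5267 -0.332  -0.3999] 22.98
   both [ 0.5238 -0.3383 -0.3928] 28.79
R 0.032 [ 0.5251 -0.3365 -0.3804] [0.0556 0.0916 0.0553 0.0861]
   top [ 0.528  -0.3375 -0.4021] 35.21
   side [ 0.5272 -0.3332 -0.3959] 39.99
   both [ 0.5274 -0.3355 -0.4047] 37.02
B 0.048 [ 0.483   0.1101 -0.1877] [0.089  0.0548 0.0882 0.0533]
   top [ 0.4846  0.1129 -0.188 ] 32.52
   side [ 0.4852  0.1158 -0.1888] 25.85
   both [ 0.4849  0.1141 -0.1844] 28.08
0.2
tape [[ 0.69  -0.051  0.025]]
wt [[ 0.679 -0.171  0.046]]
dish [[ 0.68  -0.254  0.014]]
bolts [[0.5385 0.1634 0.068 ]
 [0.512  0.0386 0.068 ]
 [0.4258 0.056  0.068 ]
 [0.4517 0.1812 0.068 ]]
```

The fits identify the boxes clearly. L is the deep box at (0.550, −0.162, yaw 0.43), R is the flat one at (0.527, −0.336, −0.40), and the base is at (0.485, 0.114, −0.187). Sizes check out to within 2–4 mm, and the top and side cameras disagree by about 3.5 mm in y for all three boxes. I'm moving above the deep box.

```bash
python3 -m pendant '[[[0,0,-0.018,0.1,-0.192,0,1],[0,0,-0.018,0.1,-0.192,0,1],[0,0,-0.018,0.1,-0.192,0,1],[0,0,-0.018,0.1,-0.192,0,1],[0,0,-0.018,0.1,-0.192,0,1],[0,0,-0.018,0.1,-0.192,0,1],[0,0,-0.018,0.1,-0.192,0,1],[0,0,-0.018,0.1,-0.192,0,1],[0,0,-0.018,0.1,-0.192,0,1],[0,0,-0.018,0.1,-0.192,0,1],[0,0,-0.018,0.1,-0.192,0,1],[0,0,-0.018,0.1,-0.192,0,1],[0,0,-0.018,0.1,-0.192,0,1],[0,0,-0.018,0.1,-0.192,0,1],[0,0,-0.018,0.1,-0.192,0,1],[0,0,-0.014,0.08,-0.19,0,1],[0,0,0,0,0,0,1],[0,0,0,0,0,0,1]]]'
cat >> h.py <<'E'
from scipy.spatial.transform import Rotation as Ro
def tell(tx,ty,yaw,z):
    d=manip.state();p=d['tool_pos'];q=d['tool_rot'];R=Ro.from_quat([q[1],q[2],q[3],q[0]]).as_matrix()
    a=np.arctan2(R[1,0],R[0,0]); da=(yaw-a+np.pi/2)%np.pi-np.pi/2
    tilt=np.cross(R[:,2],[0,0,-1])
    print('t',round(d['time'],2),'pos',p.round(4),'yaw',round(a,3),'F',d['contact_force'].round(2),'M',d['ft_torque'].round(2),'w',round(d['gripper_width'],3),'j',d['joint_pos'].round(2))
    print('go: turn',(tilt/np.pi).round(4),'az',round(da/np.pi,4),'shift',((np.array([tx,ty,z])-p)/.25).round(4))
E
python3 -c "
from h import *
tell(.5498,-.1623,.4275,.016)"
```

```text
time: 2.45
tool_pos: [0.5497, -0.1616, 0.2308]
tool_rot: [-0.001, 0.977, 0.212, -0.0]
contact_force: [0.1, 0.4, 0.8]
gripper_width: 0.997
t 2.45 pos [ 0.5497 -0.1616  0.2308] yaw 0.428 F [0.13 0.44 0.76] M [-0.02  0.01 -0.02] w 0.997 j [-0.42 -0.07  1.74  0.    1.48 -0.84]
go: turn [-0.0003 -0.0003 -0.    ] az -0.0001 shift [ 3.000e-04 -2.700e-03 -8.593e-01]
```

```bash
python3 -m pendant '[[[0,0,0,0,-0.003,-0.16,1],[0,0,0,0,0,-0.16,1],[0,0,0,0,0,-0.16,1],[0,0,0,0,0,-0.16,1],[0,0,0,0,0,-0.12,1],[0,0,0,0,0,-0.06,1],[0,0,0,0,0,-0.04,1],[0,0,0,0,0,0,1]]]'
python3 -c "
from h import *
tell(.5498,-.1623,.4275,.016)
a=grab('top')['frame'];b=grab('side')['frame']
z=np.vstack([cv2.resize(a[150:270,270:470],None,fx=2.5,fy=2.5),cv2.resize(b[120:240,260:460],None,fx=2.5,fy=2.5)]);cv2.imwrite('pics/g1.png',np.clip(z*1.5,0,255).astype('uint8'))"
```

```text
time: 3.45
tool_pos: [0.5503, -0.1625, 0.0166]
tool_rot: [0.0, 0.977, 0.213, 0.0]
contact_force: [1.3, 0.2, 0.1]
gripper_width: 1.003
t 3.45 pos [ 0.5503 -0.1625  0.0166] yaw 0.428 F [1.26 0.19 0.07] M [-0.03 -0.03  0.03] w 1.003 j [-0.42  0.16  1.88  0.    1.1  -0.85]
go: turn [0.     0.0001 0.    ] az -0.0003 shift [-0.0019  0.001  -0.0024]
```

View pics/g1.png

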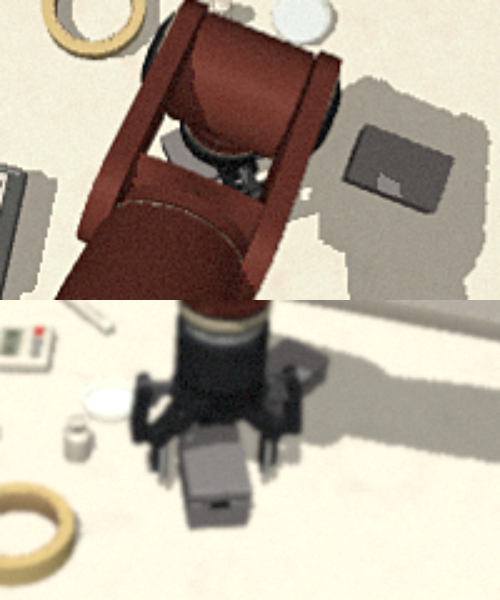

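In the side crop the fingers straddle the deep box, at about (160,450) and (270,450), with clear gaps. The weight at (75,435) is untouched. I'm closing and lifting.

```bash
python3 -m pendant '[[[0,0,0,0,0,0,0],[0,0,0,0,0,0,0],[0,0,0,0,0,0,0],[0,0,0,0,0,0,0],[0,0,0,0,0,0,0],[0,0,0,0,0,0,0],[0,0,0,0,0,0.06,0],[0,0,0,0,0,0.14,0],[0,0,0,0,0,0.2,0],[0,0,0,0,0,0.2,0],[0,0,0,0,0,0.2,0],[0,0,0,0,0,0,0]]]'
python3 -c "
from h import *
tell(.4849,.1141,-.1844,.18)"
```

```text
time: 5.05
tool_pos: [0.5524, -0.1638, 0.2225]
tool_rot: [0.003, 0.977, 0.212, 0.004]
contact_force: [-0.8, 1.0, -2.3]
gripper_width: 0.642
t 5.05 pos [ 0.5524 -0.1638  0.2225] yaw 0.428 F [-0.78  0.98 -2.25] M [ 0.03 -0.06 -0.02] w 0.642 j [-0.42 -0.06  1.74  0.    1.45 -0.85]
go: turn [0.0013 0.0029 0.    ] az -0.1949 shift [-0.2702  1.1115 -0.1702]
```

```bash
python3 -m pendant '[[[0,0,-0.02,-0.03,0.12,0,0],[0,0,-0.025,-0.034,0.14,0,0],[0,0,-0.025,-0.034,0.14,0,0],[0,0,-0.025,-0.034,0.14,0,0],[0,0,-0.025,-0.034,0.14,0,0],[0,0,-0.025,-0.034,0.14,-0.03,0],[0,0,-0.025,-0.034,0.14,-0.05,0],[0,0,-0.025,-0.03,0.12,-0.05,0],[0,0,0,0,0.03,-0.03,0],[0,0,0,0,0,0,0],[0,0,0,0,0,0,0],[0,0,0,0,0,0,0]]]'
python3 -c "
from h import *
tell(.4849,.1141,-.1844,.13)
a=grab('top')['frame'];b=grab('side')['frame']
z=np.hstack([a[150:350,130:330],b[180:380,220:420]]);z=cv2.resize(z,None,fx=2,fy=2);cv2.imwrite('pics/g2.png',np.clip(z*1.5,0,255).astype('uint8'))"
```

```text
time: 6.55
tool_pos: [0.4847, 0.1139, 0.1769]
tool_rot: [0.0, 0.996, -0.093, 0.0]
contact_force: [-0.5, -0.0, -1.2]
gripper_width: 0.644
t 6.55 pos [0.4847 0.1139 0.1769] yaw -0.186 F [-0.47 -0.02 -1.17] M [ 0.01 -0.02 -0.02] w 0.644 j [ 0.08 -0.22  1.96 -0.    1.4   0.27]
go: turn [0.     0.0003 0.    ] az 0.0005 shift [ 0.0009  0.0008 -0.1875]
```

View pics/g2.png

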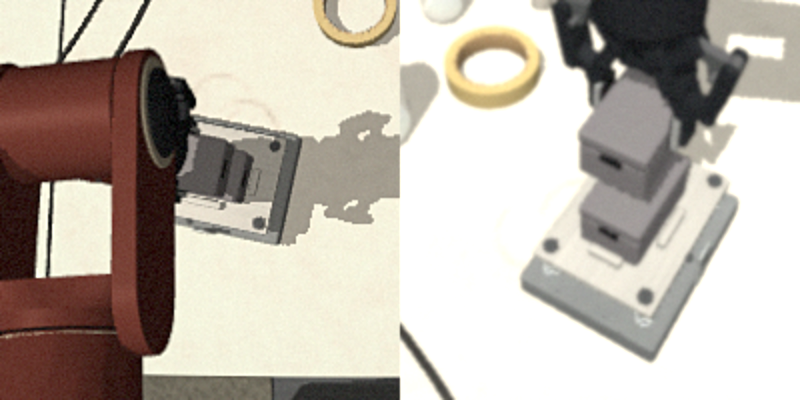

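The side crop shows the held box directly over the base box with parallel edges and a gap. I'm lowering in stages.

```bash
python3 -m pendant '[[[0,0,0,0.001,0.001,-0.06,0],[0,0,0,0,0,-0.07,0],[0,0,0,0,0,-0.04,0],[0,0,0,0,0,-0.014,0],[0,0,0,0,0,0,0],[0,0,0,0,0,0,0]]]'
python3 -c "
from h import *
tell(.4849,.1141,-.1844,.1276)"
```

```text
time: 7.4
tool_pos: [0.4848, 0.115, 0.1309]
tool_rot: [-0.0, 0.996, -0.092, 0.001]
contact_force: [-0.0, -0.5, -2.0]
gripper_width: 0.646
t 7.4 pos [0.4848 0.115  0.1309] yaw -0.185 F [-0.02 -0.52 -1.97] M [ 0.02  0.02 -0.02] w 0.646 j [ 0.08 -0.17  2.    0.    1.31  0.27]
go: turn [-0.      0.0004  0.    ] az 0.0001 shift [ 0.0004 -0.0036 -0.0133]
```

```bash
python3 -m pendant '[[[0,0,0,0,-0.002,-0.006,0],[0,0,0,0,0,0,0],[0,0,0,0,0,-0.004,0],[0,0,0,0,0,0,0]]]';python3 -m pendant '[[[0,0,0,0,0,-0.003,0],[0,0,0,0,0,0,0]]]'
```

```text
time: 7.9
tool_pos: [0.4846, 0.1145, 0.1285]
tool_rot: [-0.0, 0.996, -0.092, 0.0]
contact_force: [-1.1, 1.1, 1.7]
gripper_width: 0.643
time: 8.15
tool_pos: [0.4846, 0.1145, 0.1276]
tool_rot: [-0.0, 0.996, -0.092, 0.0]
contact_force: [-3.3, -0.3, 4.4]
gripper_width: 0.65
```

Contact is made at +4.4 N. I'm releasing and rising.

```bash
python3 -m pendant '[[[0,0,0,0,0,0,0.8],[0,0,0,0,0,0,1],[0,0,0,0,0,0,1],[0,0,0,0,0,0,1],[0,0,0,0,0,0.04,1],[0,0,0,0,0,0.1,1],[0,0,0,0,0,0.15,1],[0,0,0,0,0,0.2,1],[0,0,0,0,0,0,1]]]'
python3 -c "
from h import *
tell(.5274,-.3355,-.4047,.25)"
```

```text
time: 9.28
tool_pos: [0.4871, 0.1147, 0.2561]
tool_rot: [-0.001, 0.996, -0.092, 0.005]
contact_force: [-0.2, -0.8, -0.1]
gripper_width: 1.003
t 9.28 pos [0.4871 0.1147 0.2561] yaw -0.185 F [-0.2  -0.82 -0.06] M [-0.01  0.04 -0.01] w 1.003 j [ 0.08 -0.27  1.87 -0.    1.53  0.27]
go: turn [-0.0003  0.0035  0.    ] az -0.07 shift [ 0.1613 -1.8008 -0.0245]
```

```bash
python3 -m pendant '[[[0,0,-0.007,0.017,-0.15,0,1],[0,0,-0.007,0.017,-0.19,0,1],[0,0,-0.007,0.017,-0.2,0,1],[0,0,-0.007,0.017,-0.2,0,1],[0,0,-0.007,0.017,-0.2,0,1],[0,0,-0.007,0.017,-0.2,0,1],[0,0,-0.007,0.017,-0.2,-0.05,1],[0,0,-0.007,0.017,-0.2,-0.1,1],[0,0,-0.007,0.017,-0.16,-0.1,1],[0,0,-0.007,0.018,-0.1,-0.1,1],[0,0,0,0,0,-0.1,1],[0,0,0,0,0,0,1],[0,0,0,0,0,0,1]]]'
python3 - <<'E'
from h import *
tell(.5274,-.3355,-.4047,.008)
t=grab('top','t2.png');s=grab('side','s2.png')
p=(.4849,.1141,-.1844)
for nm,fs in(('top',[t]),('side',[s]),('both',[t,s])):
    q,e=fit(fs,p,.048,.111,True);print('deep',nm,q.round(4),round(e,2))
z=np.hstack([t['frame'][150:350,130:330],s['frame'][180:380,220:420]]);z=cv2.resize(z,None,fx=2,fy=2)
cv2.imwrite('pics/g3.png',np.clip(z*1.5,0,255).astype('uint8'))
E
```

```text
time: 10.9
tool_pos: [0.5274, -0.3355, 0.1378]
tool_rot: [0.0, 0.98, -0.201, 0.0]
contact_force: [-0.6, -0.6, 1.2]
gripper_width: 1.003
t 10.9 pos [ 0.5274 -0.3355  0.1378] yaw -0.404 F [-0.56 -0.62  1.2 ] M [-0.02  0.03  0.02] w 1.003 j [-0.69  0.13  1.7   0.    1.32 -0.28]
go: turn [0.0002 0.0002 0.    ] az -0.0001 shift [-0.      0.     -0.5193]
deep top [ 0.4841  0.1162 -0.1603] 35.95
deep side [ 0.4849  0.1178 -0.2083] 30.12
deep both [ 0.4844  0.1167 -0.1822] 32.4
```

View pics/g3.png

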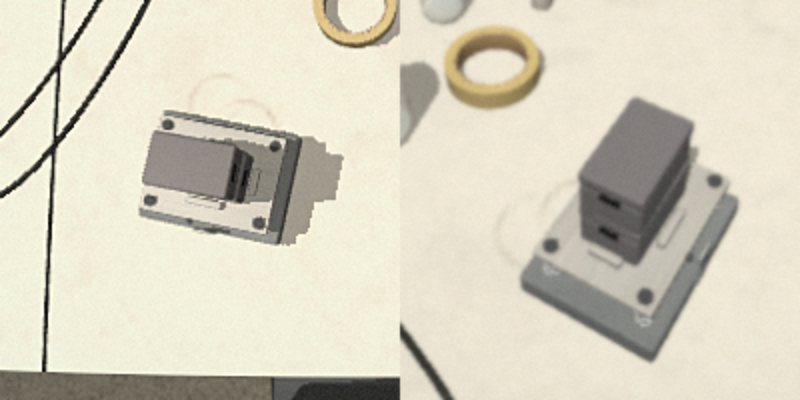

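The deep box stands squarely on the base. The sides look flush in the side crop at about (635,200), and the fit puts it within about 3 mm. Now the flat box.

```bash
python3 -m pendant '[[[0,0,0,0,0,-0.12,1],[0,0,0,0,0,-0.14,1],[0,0,0,0,0,-0.12,1],[0,0,0,0,0,-0.08,1],[0,0,0,0,0,-0.04,1],[0,0,0,0,0,-0.016,1],[0,0,0,0,0,0,1],[0,0,0,0,0,0,1]]]'
python3 -c "
from h import *
tell(.5274,-.3355,-.4047,.008)"
```

```text
time: 12.0
tool_pos: [0.5278, -0.3361, 0.0092]
tool_rot: [0.0, 0.98, -0.201, 0.001]
contact_force: [-0.1, 0.6, -0.6]
gripper_width: 1.003
t 12.0 pos [ 0.5278 -0.3361  0.0092] yaw -0.405 F [-0.09  0.65 -0.64] M [-0.01 -0.    0.03] w 1.003 j [-0.69  0.28  1.75  0.    1.1  -0.28]
go: turn [0.0004 0.0005 0.    ] az 0.0 shift [-0.0016  0.0024 -0.0048]
```

```bash
python3 -m pendant '[[[0,0,0,0,0,0,0],[0,0,0,0,0,0,0],[0,0,0,0,0,0,0],[0,0,0,0,0,0,0],[0,0,0,0,0,0,0],[0,0,0,0,0,0,0],[0,0,0,0,0,0.06,0],[0,0,0,0,0,0.14,0],[0,0,0,0,0,0.2,0],[0,0,0,0,0,0.2,0],[0,0,0,0,0,0.2,0],[0,0,0,0,0,0.1,0],[0,0,0,0,0,0,0],[0,0,0,0,0,0,0]]]'
python3 -c "
from h import *
tell(.4847,.1157,-.1844,.2)"
```

```text
time: 13.75
tool_pos: [0.5262, -0.3349, 0.2309]
tool_rot: [-0.001, 0.98, -0.201, -0.001]
contact_force: [0.4, 0.2, -1.8]
gripper_width: 0.638
t 13.75 pos [ 0.5262 -0.3349  0.2309] yaw -0.405 F [ 0.43  0.23 -1.85] M [-0.04  0.01 -0.03] w 0.638 j [-0.69  0.05  1.61  0.    1.48 -0.28]
go: turn [-0.0007 -0.0008 -0.    ] az 0.0701 shift [-0.1661  1.8022 -0.1235]
```

```bash
python3 -m pendant '[[[0,0,0.007,-0.017,0.1,0,0],[0,0,0.007,-0.017,0.16,0,0],[0,0,0.007,-0.017,0.19,0,0],[0,0,0.007,-0.017,0.2,0,0],[0,0,0.007,-0.017,0.2,0,0],[0,0,0.007,-0.017,0.2,0,0],[0,0,0.007,-0.017,0.2,0,0],[0,0,0.007,-0.017,0.2,0,0],[0,0,0.007,-0.017,0.18,0,0],[0,0,0.007,-0.018,0.12,0,0],[0,0,0,0,0.056,-0.04,0],[0,0,0,0,0,-0.06,0],[0,0,0,0,0,0,0],[0,0,0,0,0,0,0]]]'
python3 - <<'E'
from h import *
tell(.4847,.1157,-.1844,.168)
grab('top','t3.png');s=grab('side','s3.png')
z=s['frame'][180:330,260:460];z=cv2.resize(z,None,fx=3,fy=3)
cv2.imwrite('pics/g4.png',np.clip(z*1.5,0,255).astype('uint8'))
E
```

```text
time: 15.5
tool_pos: [0.4844, 0.1149, 0.2075]
tool_rot: [0.0, 0.996, -0.093, -0.0]
contact_force: [-0.2, 0.4, -1.4]
gripper_width: 0.64
t 15.5 pos [0.4844 0.1149 0.2075] yaw -0.186 F [-0.21  0.36 -1.37] M [0.01 0.08 0.01] w 0.64 j [ 0.08 -0.24  1.93 -0.    1.46  0.27]
go: turn [ 0.0001 -0.0003  0.    ] az 0.0007 shift [ 0.0012  0.0031 -0.1582]
```

View pics/g4.png

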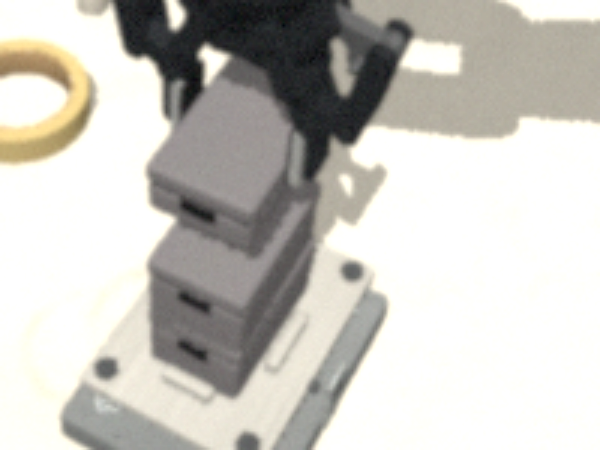

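The flat box hangs directly above the deep box with parallel edges. I'm lowering.

```bash
python3 -m pendant '[[[0,0,0,0.001,0.003,-0.05,0],[0,0,0,0,0,-0.06,0],[0,0,0,0,0,-0.03,0],[0,0,0,0,0,-0.006,0],[0,0,0,0,0,0,0],[0,0,0,0,0,0,0]]]';python3 -m pendant '[[[0,0,0,0,0,-0.006,0],[0,0,0,0,0,0,0],[0,0,0,0,0,-0.004,0],[0,0,0,0,0,0,0]]]'
```

```text
time: 16.35
tool_pos: [0.485, 0.1167, 0.1722]
tool_rot: [-0.0, 0.996, -0.092, 0.001]
contact_force: [0.5, -0.7, -1.4]
gripper_width: 0.641
time: 16.85
tool_pos: [0.4845, 0.1167, 0.1689]
tool_rot: [0.0, 0.996, -0.092, -0.0]
contact_force: [-0.1, 0.3, -1.7]
gripper_width: 0.641
```

```bash
python3 -m pendant '[[[0,0,0,0,0,-0.004,0],[0,0,0,0,0,0,0]]]';python3 -m pendant '[[[0,0,0,0,0,-0.002,0],[0,0,0,0,0,0,0]]]'
```

```text
time: 17.1
tool_pos: [0.4845, 0.1167, 0.1679]
tool_rot: [0.0, 0.996, -0.092, -0.0]
contact_force: [-0.3, 0.6, -0.7]
gripper_width: 0.64
time: 17.35
tool_pos: [0.4847, 0.1167, 0.1678]
tool_rot: [0.0, 0.996, -0.092, 0.0]
contact_force: [-0.8, 0.2, -0.1]
gripper_width: 0.641
```

Contact is just starting (−1.7 → −0.1 N). One more small step down, then release and rise.

```bash
python3 -m pendant '[[[0,0,0,0,0,-0.002,0],[0,0,0,0,0,0,0]]]'; python3 -m pendant '[[[0,0,0,0,0,0,0.8],[0,0,0,0,0,0,1],[0,0,0,0,0,0,1],[0,0,0,0,0,0,1],[0,0,0,0,0,0.04,1],[0,0,0,0,0,0.1,1],[0,0,0,0,0,0.15,1],[0,0,0,0,0,0.1,1],[0,0,0,0,0,0,1],[0,0,0,0,0,0,0],[0,0,0,0,0,0,0],[0,0,0,0,0,0,0],[0,0,0,0,0,0,0],[0,0,0,0,0,0,0],[0,0,0,0,0,0,0],[0,0,0,0,0,0,0]]]'
python3 - <<'E'
from h import *
tell(.4847,.1157,-.1844,.195)
t=grab('top','t4.png');s=grab('side','s4.png')
print(fit([s],(.4847,.1157,-.1844),.032,.159,True))
z=s['frame'][150:310,250:450];z=cv2.resize(z,None,fx=3,fy=3)
cv2.imwrite('pics/g5.png',np.clip(z*1.5,0,255).astype('uint8'))
E
```

```text
time: 17.6
tool_pos: [0.4847, 0.1167, 0.1675]
tool_rot: [-0.0, 0.996, -0.092, 0.0]
contact_force: [-1.7, -0.1, 2.7]
gripper_width: 0.642
time: 19.6
tool_pos: [0.4846, 0.1167, 0.2646]
tool_rot: [-0.0, 0.996, -0.092, 0.0]
contact_force: [0.5, 0.3, 0.3]
gripper_width: -0.002
t 19.6 pos [0.4846 0.1167 0.2646] yaw -0.185 F [0.53 0.27 0.31] M [ 0.04 -0.    0.01] w -0.002 j [ 0.09 -0.27  1.86  0.    1.56  0.27]
go: turn [-0.  0.  0.] az 0.0001 shift [ 0.0003 -0.0039 -0.2785]
(array([ 0.4855985 ,  0.11895018, -0.17330462]), np.float64(25.98459243774414))
```

View pics/g5.png

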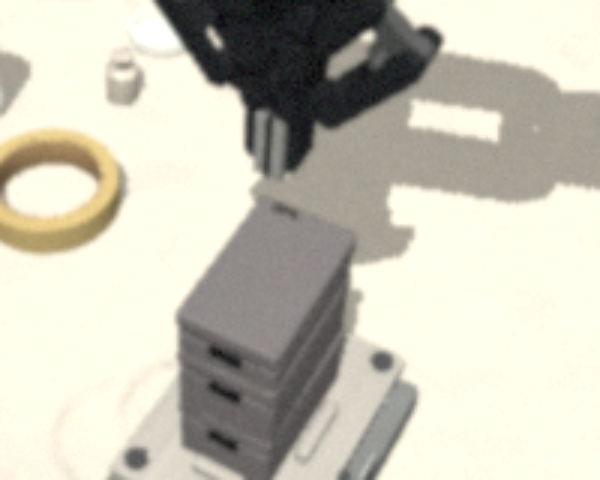

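All three boxes stand flush in one column, the top lid runs from (180,315) to (355,240), and the shut fingertips hover above it. The weight, tape and dish look unmoved. Now I press.

```bash
python3 -m pendant '[[[0,0,0,0,-0.003,-0.07,0],[0,0,0,0,0,-0.09,0],[0,0,0,0,0,-0.06,0],[0,0,0,0,0,-0.03,0],[0,0,0,0,0,-0.014,0],[0,0,0,0,0,0,0],[0,0,0,0,0,0,0]]]';python3 -m pendant '[[[0,0,0,0,0,-0.012,0],[0,0,0,0,0,0,0]]]';python3 -m pendant '[[[0,0,0,0,0,-0.012,0],[0,0,0,0,0,0,0]]]'
```

```text
time: 20.58
tool_pos: [0.4851, 0.116, 0.1994]
tool_rot: [-0.0, 0.996, -0.092, 0.001]
contact_force: [0.8, -0.2, 0.2]
gripper_width: 0.001
time: 20.82
tool_pos: [0.4845, 0.1159, 0.1954]
tool_rot: [0.0, 0.996, -0.092, -0.0]
contact_force: [-0.3, 0.4, 0.7]
gripper_width: -0.001
time: 21.08
tool_pos: [0.4844, 0.1159, 0.1922]
tool_rot: [0.0, 0.996, -0.092, -0.0]
contact_force: [-0.0, 0.3, 0.4]
gripper_width: -0.003
```

```bash
python3 -m pendant '[[[0,0,0,0,0,-0.006,0],[0,0,0,0,0,0,0]]]';python3 -m pendant '[[[0,0,0,0,0,-0.006,0],[0,0,0,0,0,0,0]]]'
```

```text
time: 21.32
tool_pos: [0.4847, 0.1159, 0.1912]
tool_rot: [-0.0, 0.996, -0.092, 0.0]
contact_force: [-0.6, -0.5, -0.5]
gripper_width: -0.003
time: 21.58
tool_pos: [0.4848, 0.116, 0.19]
tool_rot: [-0.0, 0.996, -0.092, 0.0]
contact_force: [-1.9, -0.3, 3.2]
gripper_width: 0.001
```

```bash
python3 -m pendant '[[[0,0,0,0,0,-0.006,0],[0,0,0,0,0,0,0],[0,0,0,0,0,-0.006,0],[0,0,0,0,0,0,0]]]';python3 -m pendant '[[[0,0,0,0,0,-0.006,0],[0,0,0,0,0,0,0]]]'
```

```text
time: 22.08
tool_pos: [0.4848, 0.1159, 0.187]
tool_rot: [-0.0, 0.996, -0.092, 0.0]
contact_force: [-1.0, -0.2, 5.4]
gripper_width: 0.004
time: 22.32
tool_pos: [0.4849, 0.116, 0.1857]
tool_rot: [-0.0, 0.996, -0.092, 0.0]
contact_force: [-2.1, -0.6, 7.0]
gripper_width: 0.002
```

```bash
python3 -m pendant '[[[0,0,0,0,0,-0.006,0],[0,0,0,0,0,0,0],[0,0,0,0,0,-0.006,0],[0,0,0,0,0,0,0]]]';python3 -m pendant '[[[0,0,0,0,0,-0.006,0],[0,0,0,0,0,0,0],[0,0,0,0,0,0,0],[0,0,0,0,0,0,0]]]'
python3 - <<'E'
from h import *
tell(.4847,.1157,-.1844,.1805)
s=grab('side','s5.png');t=grab('top','t5.png')
z=s['frame'][220:370,265:415];z=cv2.resize(z,None,fx=4,fy=4,interpolation=cv2.INTER_CUBIC)
cv2.imwrite('pics/g6.png',np.clip(z*1.5,0,255).astype('uint8'))
o=cv2.imread('pics/s4.png')[220:370,265:415];o=cv2.resize(o,None,fx=2.6,fy=2.6,interpolation=cv2.INTER_CUBIC)
n=cv2.resize(s['frame'][220:370,265:415],None,fx=2.6,fy=2.6,interpolation=cv2.INTER_CUBIC)
cv2.imwrite('pics/g6.png',np.clip(np.hstack([o,n])*1.5,0,255).astype('uint8'))
# image shift of platform between before/after: use near bolt heads; expected for 10 mm
P=[(.43,.056,.066),(.4517,.18,.066),(.4849,.16,.15)]
print((proj(s,np.array(P)-[0,0,.01])-proj(s,P)).round(2), proj(s,P).round(0))
g0=cv2.cvtColor(cv2.imread('pics/s4.png'),6);g1=cv2.cvtColor(s['frame'],6)
for x,y in proj(s,P):
    x,y=int(x),int(y);T=g0[y-10:y+10,x-10:x+10];W=g1[y-16:y+22,x-16:x+16]
    r=cv2.matchTemplate(W,T,cv2.TM_CCOEFF_NORMED);_,m,_,l=cv2.minMaxLoc(r);print('shift',l[0]-6,l[1]-6,round(m,3))
E
```

```text
time: 22.82
tool_pos: [0.485, 0.1159, 0.1833]
tool_rot: [-0.0, 0.996, -0.092, 0.001]
contact_force: [-2.1, -0.8, 8.6]
gripper_width: -0.001
time: 23.32
tool_pos: [0.4851, 0.1159, 0.1822]
tool_rot: [-0.0, 0.996, -0.092, 0.001]
contact_force: [-3.7, -0.8, 8.9]
gripper_width: -0.001
t 23.32 pos [0.4851 0.1159 0.1822] yaw -0.185 F [-3.66 -0.81  8.93] M [-0.12  0.58  0.03] w -0.001 j [ 0.09 -0.22  1.95 -0.    1.41  0.27]
go: turn [0.     0.0005 0.    ] az 0.0001 shift [-0.0018 -0.0009 -0.0067]
[[-0.61  3.32]
 [-0.33  3.1 ]
 [-0.18  3.84]] [[376. 268.]
 [345. 325.]
 [330. 279.]]
shift 0 1 0.966
shift 0 1 0.945
shift -1 3 0.965
```

View pics/g6.png

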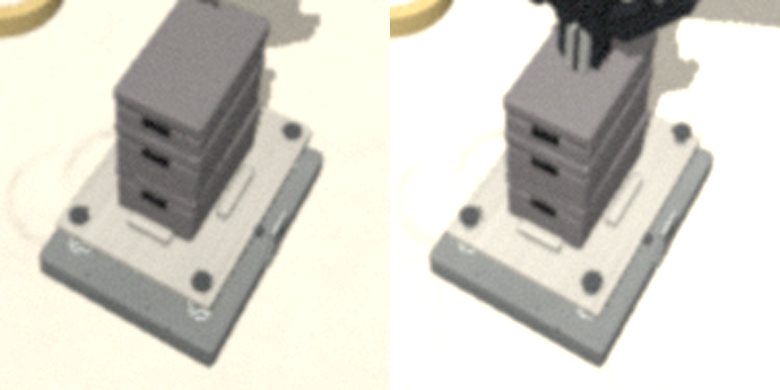

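The column is square and the platform has sunk: the gap has shrunk, and the box pattern moved 3 px, which is about 8 mm. TCP travel since contact (about 8 mm) and force (8.9 N, about 7.4 mm) agree. I'll add about 2 mm and ease off the sideways load.

```bash
python3 -m pendant '[[[0,0,0,-0.002,0,-0.004,0],[0,0,0,0,0,0,0],[0,0,0,0,0,-0.004,0],[0,0,0,0,0,0,0],[0,0,0,0,0,0,0],[0,0,0,0,0,0,0]]]'
```

```text
time: 24.18
tool_pos: [0.485, 0.1159, 0.1806]
tool_rot: [-0.0, 0.996, -0.092, 0.001]
contact_force: [-4.4, -0.5, 10.2]
gripper_width: 0.003
```

```bash
python3 -m pendant '[[[0,0,0,-0.003,0,0,0],[0,0,0,0,0,0,0],[0,0,0,0,0,0,0],[0,0,0,0,0,0,0]]]'
python3 - <<'E'
from h import *
import time
for i in range(5):
    s=grab('side'); d=manip.state(); print(round(d['time'],2),d['tool_pos'].round(4),d['contact_force'].round(2))
t=grab('top')
g0=cv2.cvtColor(cv2.imread('pics/s4.png'),6);g1=cv2.cvtColor(s['frame'],6)
def sh(x,y):
    T=g0[y-9:y+9,x-9:x+9];W=g1[y-15:y+21,x-15:x+15]
    _,m,_,l=cv2.minMaxLoc(cv2.matchTemplate(cv2.resize(W,None,fx=4,fy=4,interpolation=2),cv2.resize(T,None,fx=4,fy=4,interpolation=2),cv2.TM_CCOEFF_NORMED));return np.array(l)/4-6,round(m,3)
# the three black label marks, full-image px from the 2.6x crop
for x,y in((155,125),(155,157),(155,200)): print('box mark shift',sh(int(265+x/2.6),int(220+y/2.6)))
g0=cv2.cvtColor(cv2.imread('pics/t3.png'),6)
z=np.hstack([cv2.resize(s['frame'][190:340,265:415],None,fx=2.6,fy=2.6),cv2.resize(t['frame'][130:280,190:340],None,fx=2.6,fy=2.6)])
cv2.imwrite('pics/g7.png',np.clip(z*1.5,0,255).astype('uint8'))
E
```

```text
time: 24.68
tool_pos: [0.4848, 0.116, 0.1809]
tool_rot: [-0.0, 0.996, -0.092, 0.002]
contact_force: [-1.0, -0.3, 10.1]
gripper_width: -0.003
24.73 [0.4848 0.116  0.1809] [-1.13 -0.57 10.33]
24.77 [0.4848 0.116  0.1809] [-1.71 -0.77  9.65]
24.82 [0.4848 0.116  0.1809] [-1.91  0.25 10.42]
24.88 [0.4848 0.1159 0.1809] [-1.33 -0.46 10.15]
24.93 [0.4848 0.1159 0.1809] [-1.23 -0.72 10.01]
box mark shift (array([-0.25,  4.  ]), 0.985)
box mark shift (array([-0.25,  4.  ]), 0.973)
box mark shift (array([0. , 3.5]), 0.987)
```

View pics/g7.png

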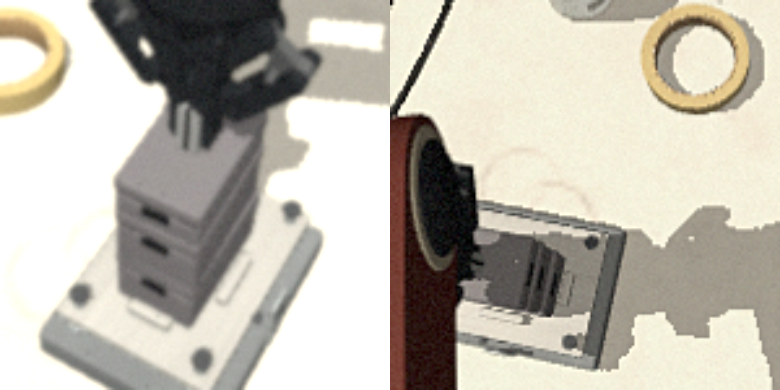

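The column is square with the shut fingertips on the lid middle. The box marks moved down 3.5–4 px (3.8 px expected for 10 mm), and the push holds steady at about 10 N. I'm handing in.

```bash
python3 -c "
from plant import manip
print(manip.job_done())"
```

```text
the job is handed in; nothing more can be done
None
```

The deep box and then the flatter box are stacked squarely on the base box. I handed in at about 25 s of the 58 s, with the shut fingertips still pressing on the middle of the top lid. The hand-in reports no verdict.

**Push:** The force held steady at about 10.1 N (9.7–10.4 N over the last five readings), with a sideways part of 1–2 N. An earlier sideways load of up to 4.4 N came down after I shifted the tool about 1 mm.

**Platform:** All three estimates put it near the middle of its travel, well clear of the lower stop:

| Source | Sunk by |
|---|---|
| Marks on the boxes, side camera (3.5–4 px) | about 9–10 mm |
| Fingertip travel since contact | about 9.5 mm |
| Push force and the stated spring | about 9 mm |

I never read the gauge strip's pointer directly.

**Column:** Fits put each box about 2–3 mm or less from the one below, and the last pictures show straight, flush sides. The angles of the top two boxes are less certain. For the deep box, the two cameras gave −0.16 and −0.21 rad against the base's −0.19.

**Checks that disagreed:**
- The top and side cameras differ by about 3 mm in y. I used the average of both throughout, so it largely cancels.
- Matching the image around the platform's corner bolts showed only about 1 px of movement. I discounted it, because the bolt heads are most likely fixed to the stand.

**Tape roll, weight and dish:** They were not touched, and those visible in the later pictures looked unmoved. I did not measure their final positions.

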